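# Slide the check weight into the parcel scale's pocket

### The job

Do the daily scale check: pick up the flat check weight by its handle and gently set it down flat on the front apron of the parcel scale, its handle pointing along the way into the pocket. Then slide it along the deck, without lifting it, between the guide rails and under the overhanging scanner arm until it drops into the shallow pocket and lies fully home, and let go. Leave the carton, the tape roll and the pen cup where they are.

Things in the scene. Friction and masses are not known exactly. Their poses are not given: they have to be found in the camera images.
- weight_mid (a point): Check weight, loose, 0.56 to 0.84 kg: flat bare-aluminium plate 150 (x) x 130 (y) x 10 mm with a dark steel handle over its middle, 54 mm high in all. This point is its centre, 27 mm above the underside; z up. At the start it lies flat on the bench, x within 0.45 rad of the robot's right (world -y). The same after a half turn.
- weight_handle (a point): Centre of the weight's handle bar, 46 mm above the underside, over the plate's middle. The bar is 100 mm long (along the plate's 150 mm side, x), 14 mm wide (y), 16 mm high, with 28 mm free under it. Two posts 12 x 14 mm carry it, their outer faces flush with the bar's ends (x = +/-50 mm).
- seat (a point): Centre of the floor of the scale's pocket, 52 mm above the bench. Scale and scanner arm are one fixed body. x points to the scale's back (the robot's right, world -y, within 0.2 rad), z up. The pocket is 156 (x) x 136 (y) x 8 mm deep: 3 mm play round the weight, whose centre (weight_mid) is 27 mm above this point when seated and 35 mm above it while sliding on the deck.
- apron (a point): A point on the steel front apron, 8 mm above the pocket floor and 140 mm in front of seat (seat's -x); axes as seat. The flat apron, 300 mm wide in y, runs from 85 mm in front of this point (front edge) to 62 mm behind it (the pocket's front lip). The weight fits on it centred here.
- rails (a point): Centre between the two guide rails, on deck level, 8 mm above seat; axes as seat. The rails are 10 mm thick and 12 mm high; inner faces at y = +/-68 mm from x = -40 to +85 mm, flaring outward by 15 degrees in front, to about y = +/-82 mm at x = -91 mm. Behind the pocket an indicator box, top 45 mm above this point, stands from x = 92 mm.
- scanner_arm (a point): Middle of the underside of the fixed scanner arm over the deck, 223 mm above seat and 40 mm in front of it (x); axes as seat. The arm is a grey beam 40 mm deep (x), 40 mm high, from y = -120 to +180 mm, with a 30 mm high black box on top; one post carries it at y = +165 mm. An upright gripper hits it when moving the weight home; leaning back, towards seat's -x, by 35 to 45 degrees clears it.
- carton: Bystander: a closed cardboard carton, loose, 120 x 170 mm, 90 mm high; origin at the centre of its underside. It stands beyond the work.
- tape_roll: Bystander: a roll of tan packing tape lying flat, 104 mm across, 48 mm high; origin at the centre of its underside.
- pen_cup: Bystander: a black pen cup, 70 mm across, 90 mm high, with two markers up to 145 mm high; origin at the centre of its underside.
Mind the look-alikes: they are no part of the job. What is shaped like the part that bears weight_mid but green, red or turquoise is not meant.

How it is judged:
On the way:
1. the weight rests flat on the front apron, in front of the pocket, its long side pointing to the back (within 0.2 rad) (x of weight_mid in the frame of seat below -0.07 m and y of weight_mid in the frame of seat between -0.05 and 0.05 m and z of weight_mid in the frame of seat between 0.031 and 0.039 m and angle between weight_mid's own z axis and vertical below 0.06 rad and angle between the x axis of weight_mid and the x axis of seat, either way round below 0.2 rad), for 0.2 s.
At the end, for the whole second after the job is handed in: The weight lies in the pocket, released and at rest: its middle within 6 mm of the pocket's centre in x and y and 23 to 30 mm above its floor, level within 0.03 rad, square to the scale within 0.06 rad; carton, tape roll and pen cup each within 30 mm of where they stood (x of weight_mid in the frame of seat between -0.006 and 0.006 m and y of weight_mid in the frame of seat between -0.006 and 0.006 m and z of weight_mid in the frame of seat between 0.023 and 0.03 m and angle between weight_mid's own z axis and vertical below 0.03 rad and angle between the x axis of weight_mid and the x axis of seat, either way round below 0.06 rad and linear speed of weight below 0.02 m/s and distance of each of carton, tape_roll, pen_cup from where it was at the start of the episode below 0.03 m); the robot touches nothing.
It fails at once if the weight is carried over the pocket (15 mm or more above the height at which it slides) instead of being slid in (x of weight_mid in the frame of seat between -0.06 and 0.09 m and y of weight_mid in the frame of seat between -0.06 and 0.06 m and z of weight_mid in the frame of seat between 0.05 and 0.15 m).
It fails at once if the weight is dropped or thrown onto the scale (faster than 0.6 m/s just over its deck) (x of weight_mid in the frame of seat between -0.25 and 0.12 m and y of weight_mid in the frame of seat between -0.17 and 0.17 m and z of weight_mid in the frame of seat below 0.06 m and linear speed of weight above 0.6 m/s).
It fails at once if a bystander (carton, tape roll or pen cup) is pushed more than 30 mm (distance of any of carton, tape_roll, pen_cup from where it was at the start of the episode above 0.03 m).
It also fails if it takes over 51 s, if anything falls off the work surface, if the arm or the gripper's body presses on something with over 40 N, if the wrist force passes 120 N, or if a joint passes its speed limit or range.

### The arm

A 7-joint arm with a two-finger parallel gripper is mounted at the origin on the work surface. World frame = base frame: x ahead of the robot, y to its left, z up, the work surface at z = 0. Lengths are in m, angles in rad, forces in N, time in s.
With the tool pointing down it reaches from about 0.35 to 0.775 m from the base axis. Payload 3.1 kg.
Tool frame: the origin (TCP) lies midway between the tips of the shut fingers; the grasp point (between the pads) lies 19 mm behind it (grip_point_offset is the distance from the TCP to the grasp point, in m); y points along the fingers, x is the direction in which the jaws open and shut, and the axes are right-handed (so a half turn about y gives the same grasp; the last joint's range is limited). The gripper opens to 85 mm and grips with 20 to 120 N. Pads are 22 mm wide; open, the fingers measure 114 mm over their backs; the gripper's body (76 mm by 85 mm) begins 54 mm behind the grasp point. The pads swing forward as they close: fully open they stand 13 mm farther back than shut.
Start: joints at [-0.042, 0.311, 0.014, 1.512, -0.004, 1.319, -0.027], TCP at [0.55, 0, 0.231] pointing down, gripper open.
Joint ranges: [-2.7, 2.7], [-0.3, 1.91], [-1.27, 1.3], [0.12, 2.57], [-1.44, 4.58], [0.2, 2.03], [-3.05, 3.05]. Speed limits (rad/s): [2.79, 2.79, 3.14, 3.14, 3.14, 3.14, 3.14].

### API

Orientations are given as a unit quaternion [x, y, z, w].
In Python, from rig import get_state, snapshot, camera_params, finish_job, grip_point_offset gives the robot as it stands.
- The arm moves only by the tool send_rows, never from a script. Its argument "series" is one flat list of numbers, 7 for each row, row after row: the shift along the tool's x, y, z in cm, then the turn, a rotation vector about the tool's x, y, z in degrees, then the opening, from -1 (shut) to 1 (fully open), so that 0 is half open. In form: [x, y, z, wx, wy, wz, jaw, x, y, z, wx, wy, wz, jaw, ...]. A call has 1 to 20 rows; each row shifts and turns the commanded pose from where the row before left it, along the tool's axes as they then stand; what a row does not reach is not made up. A row lasts 1/8 s, in which the tool goes at most 62.5 mm and 10.7 degrees, less where a joint would pass 70% of its speed; a pose out of reach is approached as far as the arm can. A call is refused whole if a number of a shift passes 6.25 or a number of a turn 10.7, either way. A call with a gripper value outside its range is refused whole. The fingers move at their own pace and stop on an object; the grip force is fixed at half the most. Time passes only in rows, so rows that do not move let the fingers close. It gives the time, the measured TCP pose, the force and the opening at its end, in the units of the state.
- get_state(): the state, without advancing time (a new reading comes with each control period).
- snapshot(name): name is "scene" or "side" or "wrist"; returns (picture, depth): 384x512x3 uint8, red, green, blue; 384x512 float32, m along the optical axis (not along the pixel's ray), 0 where there is no reading.
- camera_params(name): a dict with "mtx" (3x3 intrinsics, pixels), "R" (3x3) and "t" (3): a world point X has camera coordinates R X + t. Camera axes: x right, y down, z forward; pixel columns grow to the right and rows downward; lengths in m; the calibration is good to about 2 mm. A picture is of the moment at which its call begins: read the wrist's pose just before it. camera_params takes no time and is no camera call; for the wrist camera it gives the pose at the moment of the call.
- finish_job(): hands the job in, once; it reports no verdict.
The state is a dict: "time": time; "q": joint angles; "qd": joint speeds; "tau": joint torques, N m; "eef_pos": TCP position; "eef_rot": TCP orientation; "wrist_force": force on the tool from outside, world axes, zero at the start; "wrist_torque": the same for the moment, N m; "width": opening from 0.0 (shut) to 1.0 (fully open).
Only numpy, scipy, OpenCV 4.12 (cv2) and the standard library are available. Lean on these libraries where they do the work, as an engineer would, in place of code of your own. Each camera call takes 0.05 s, during which the arm holds its last target.

## Working session

There is one attempt and no reset: what is moved stays moved. The work goes in short steps, Python scripts to look and compute and a tool call to move; the robot and the scene stay as the last step left them, time stands still between calls to the robot, and variables do not carry over. Pictures are saved under pics/ and viewed, and the job is handed in when it is done.

Besides the shell and the picture viewer there is one more tool, called in YAML: its name, and indented under it one key for each argument. send_rows: Moves the arm, as the interface text tells. Its arguments: {"type":"object","properties":{"series":{"type":"array","items":{"type":"number"}}},"required":["series"]}

```bash
ls; mkdir -p pics
python3 - <<'E'
from rig import *
import cv2,numpy as np
s=get_state();print({k:np.round(v,3) for k,v in s.items()}, grip_point_offset)
for n in("scene","side"):
    p,d=snapshot(n);cv2.imwrite(f"pics/{n}0.png",p[:,:,::-1]);np.save(f"pics/{n}0.npy",d)
    c=camera_params(n);print(n,np.round(c["mtx"],1).tolist(),(-c["R"].T@c["t"]).round(3))
E
```

```text
pics
{'time': np.float64(0.0), 'q': array([-0.042,  0.312,  0.014,  1.513, -0.004,  1.319, -0.027]), 'qd': array([ 0.001, -0.001, -0.   , -0.   ,  0.   ,  0.001,  0.001]), 'tau': array([-1.0000e-03, -3.7991e+01,  1.4600e-01, -2.3059e+01,  1.2000e-02,
        1.4000e-02,  0.0000e+00]), 'eef_pos': array([ 0.549, -0.   ,  0.23 ]), 'eef_rot': array([ 0.707, -0.001, -0.001, -0.707]), 'wrist_force': array([ 0.41 , -0.648,  0.187]), 'wrist_torque': array([-0.016, -0.025, -0.059]), 'width': np.float64(0.999)} 0.0187
scene [[432.1, 0.0, 263.7], [0.0, 432.1, 197.2], [0.0, 0.0, 1.0]] [ 1.381 -0.177  1.209]
side [[389.7, 0.0, 259.4], [0.0, 389.7, 194.4], [0.0, 0.0, 1.0]] [0.098 0.928 0.85 ]
```

View pics/scene0.png

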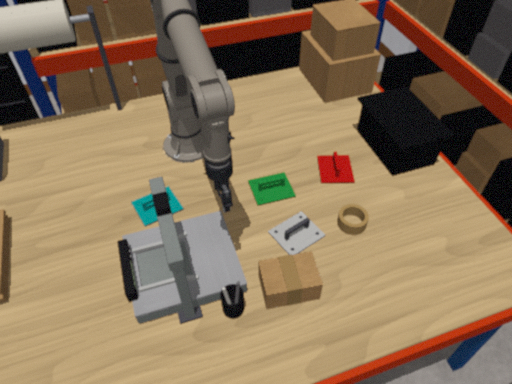

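View pics/side0.png

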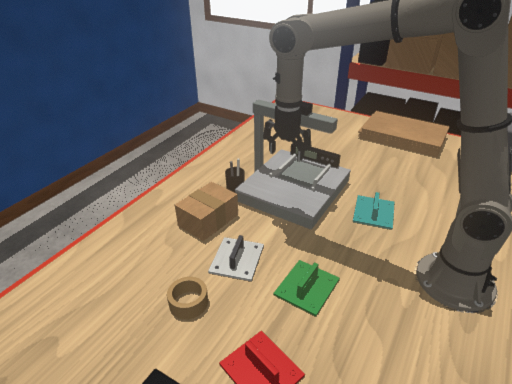

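Candidates by their pixels in the scene view: bare aluminium (297,232), green (271,188), red (336,168) and turquoise (157,206). Only the aluminium one fits, since the other colours are excluded. I'll confirm with an enlarged crop.

```bash
cat > h.py <<'E'
from rig import *
import cv2,numpy as np
def cloud(n,d):
    c=camera_params(n);K=c["mtx"];v,u=np.mgrid[:d.shape[0],:d.shape[1]]
    P=np.stack([(u-K[0,2])/K[0,0]*d,(v-K[1,2])/K[1,1]*d,d],-1)
    return (P-c["t"])@c["R"]
def crop(p,x0,y0,w,h,f,name):
    cv2.imwrite(name,cv2.resize(p[y0:y0+h,x0:x0+w],None,fx=f,fy=f,interpolation=cv2.INTER_CUBIC))
E
python3 - <<'E'
from h import *
p=cv2.imread("pics/scene0.png");d=np.load("pics/scene0.npy")
crop(p,110,170,240,155,3,"pics/c1.png")
p2=cv2.imread("pics/side0.png");crop(p2,160,90,240,190,3,"pics/c2.png")
X=cloud("scene",d)
m=(X[...,2]>.004)&(X[...,2]<.06)
for (u,v) in [(297,232),(297,225),(283,234),(313,232),(353,218),(289,278),(232,298),(210,240),(150,265),(156,270),(180,240),(190,312),(240,300)]:
    print((u,v),X[v,u].round(3))
E
```

```text
(297, 232) [0.578 0.243 0.012]
(297, 225) [0.581 0.239 0.057]
(283, 234) [0.572 0.193 0.015]
(313, 232) [0.595 0.296 0.009]
(353, 218) [ 0.576  0.464 -0.006]
(289, 278) [0.781 0.126 0.094]
(232, 298) [ 0.746 -0.043  0.017]
(210, 240) [ 0.544 -0.054  0.059]
(150, 265) [ 0.57  -0.255  0.054]
(156, 270) [ 0.595 -0.24   0.056]
(180, 240) [ 0.516 -0.146  0.066]
(190, 312) [ 0.759 -0.174  0.039]
(240, 300) [ 0.799 -0.032  0.09 ]
```

View pics/c1.png

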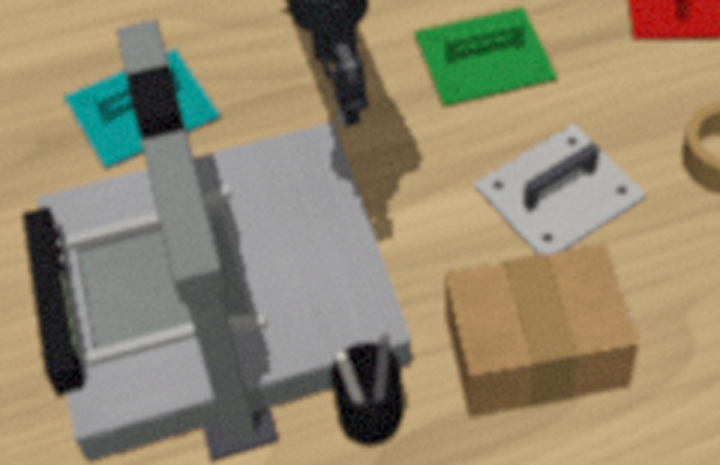

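View pics/c2.png

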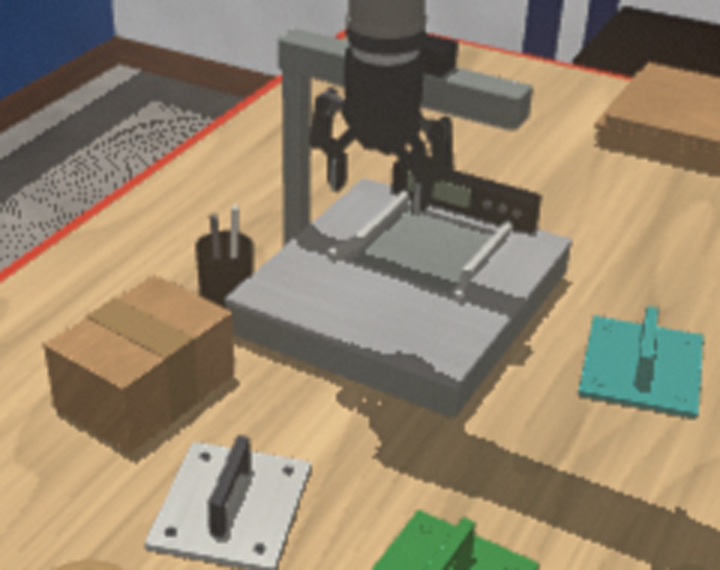

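The crop shows a bare plate with a dark handle (c1 centre about (560,188)), with a carton corner close by. Next I'll measure both poses using plane intersections and depth.

```bash
cat >> h.py <<'E'
def hit(n,u,v,z):
    c=camera_params(n);K=c["mtx"];C=-c["R"].T@c["t"]
    r=c["R"].T@np.array([(u-K[0,2])/K[0,0],(v-K[1,2])/K[1,1],1]);return C+r*(z-C[2])/r[2]
E
python3 - <<'E'
from h import *
S=lambda pts,z:np.array([hit("scene",110+x/3-1/3,170+y/3-1/3,z) for x,y in pts])
T=lambda pts,z:np.array([hit("side",160+x/3-1/3,90+y/3-1/3,z) for x,y in pts])
for nm,a in(("scene",S([(575,125),(645,192),(550,252),(477,185)],.01)),("side",T([(197,441),(311,461),(279,569),(147,549)],.01))):
    print(nm,a.round(3).tolist(),a.mean(0).round(4));e=[np.linalg.norm(a[i]-a[(i+1)%4]) for i in range(4)];print(np.round(e,3))
print("handle top ends sc",S([(528,180),(597,148)],.054).round(3).tolist())
print("handle top ends side",T([(243,438),(217,512)],.054).round(3).tolist())
# deck corners z=.06
print("apron corners sc",S([(330,126),(411,347)],.06).round(3).tolist(),"back",S([(40,198),(80,438)],.06).round(3).tolist())
print("apron corners side",T([(228,300),(459,385)],.06).round(3).tolist(),T([(571,243),(365,182)],.06).round(3).tolist())
print("pocket side (near-left..)",T([(367,249),(405,213),(503,235),(465,272)],.06).round(3).tolist())
print("rail tips sc",S([(228,190),(262,322)],.072).round(3).tolist())
# colour/hull fit of weight with depth
d=np.load("pics/scene0.npy");X=cloud("scene",d)
m=(X[...,2]>.045)&(X[...,2]<.075)&(X[...,0]<.8)&(X[...,0]>.3)&(X[...,1]<.05)
print(cv2.minAreaRect(X[m][:,:2].astype(np.float32)), np.median(X[m][:,2]))
for n in("scene","side"):
  p=cv2.imread(f"pics/{n}0.png");X=cloud(n,np.load(f"pics/{n}0.npy"));hs=cv2.cvtColor(p,cv2.COLOR_BGR2HSV)
  m=(abs(X[...,0]-.58)<.13)&(abs(X[...,1]-.243)<.13)&(abs(X[...,2]-.01)<.02)&(hs[...,1]<40)&(hs[...,2]>110)
  m=cv2.morphologyEx(m.astype(np.uint8),cv2.MORPH_CLOSE,np.ones((9,9)))
  k,l,st,_=cv2.connectedComponentsWithStats(m);i=1+st[1:,4].argmax()
  v,u=np.nonzero(l==i);q=np.array([hit(n,a,b,.01)[:2] for a,b in zip(u,v)],np.float32);print(n,cv2.minAreaRect(q))
E
```

```text
scene [[0.496, 0.295, 0.01], [0.615, 0.331, 0.01], [0.655, 0.196, 0.01], [0.541, 0.153, 0.01]] [0.5769 0.2436 0.01  ]
[0.125 0.14  0.122 0.149]
side [[0.658, 0.187, 0.01], [0.539, 0.152, 0.01], [0.491, 0.294, 0.01], [0.613, 0.337, 0.01]] [0.5754 0.2426 0.01  ]
[0.125 0.15  0.129 0.157]
handle top ends sc [[0.584, 0.196, 0.054], [0.569, 0.287, 0.054]]
handle top ends side [[0.592, 0.198, 0.054], [0.557, 0.297, 0.054]]
apron corners sc [[0.44, 0.009, 0.06], [0.743, 0.006, 0.06]] back [[0.431, -0.318, 0.06], [0.73, -0.321, 0.06]]
apron corners side [[0.731, 0.012, 0.06], [0.436, 0.018, 0.06]] [[0.429, -0.308, 0.06], [0.723, -0.313, 0.06]]
pocket side (near-left..) [[0.643, -0.167, 0.06], [0.64, -0.268, 0.06], [0.51, -0.283, 0.06], [0.517, -0.182, 0.06]]
rail tips sc [[0.499, -0.122, 0.072], [0.672, -0.128, 0.072]]
((0.5499855875968933, -0.32445332407951355), (0.49948427081108093, 0.7474166750907898), 0.0481596514582634) 0.06122109222251803
scene ((0.5788639783859253, 0.23985889554023743), (0.13186493515968323, 0.1521587073802948), 16.71809959411621)
side ((0.5777934789657593, 0.24570783972740173), (0.13004274666309357, 0.15469227731227875), 16.66205596923828)
```

send_rows:
  series: [0.2,0.5,4.9,0,0,0,1,0.2,0.5,4.9,0,0,0,1,0.2,0.5,4.9,0,0,0,1,0.2,0.5,4.9,0,0,0,1,0.2,0.5,4.9,0,0,0,1,0.3,0.5,4.8,0,0,0,1,0,0,0,0,-8.3,0,1,0,0,0,0,-8.4,0,1,0,0,0,-8,0,0,1,0,0,0,-8,0,0,1,0,0,0,-8,0,0,1,0,0,0,-8,0,0,1,0,0,0,-8,0,0,1,0,0,0,0,0,0,1,0,0,0,0,0,0,1]

```text
time: 1.98
eef_pos: [0.5637, 0.292, 0.2017]
eef_rot: [0.897, 0.131, -0.061, -0.418]
wrist_force: [0.5, -0.6, 0.6]
width: 0.997
```

```bash
cat >> h.py <<'E'
from scipy.spatial.transform import Rotation as Ro
def st():
    s=get_state();R=Ro.from_quat(s["eef_rot"]).as_matrix()
    print("t",round(s["time"],2),"tcp",s["eef_pos"].round(4),"grasp",(s["eef_pos"]-.0187*R[:,1]).round(4),"x",R[:,0].round(3),"y",R[:,1].round(3),"q",s["q"].round(2),"F",s["wrist_force"].round(1),"w",round(float(s["width"]),3))
    return s,R
E
python3 - <<'E'
from h import *
st()
for n in("scene","wrist"):
    p,d=snapshot(n);cv2.imwrite(f"pics/{n}1.png",p[:,:,::-1]);np.save(f"pics/{n}1.npy",d)
E
```

```text
t 1.98 tcp [0.5637 0.292  0.2017] grasp [0.5602 0.3035 0.2161] x [0.958 0.286 0.001] y [ 0.184 -0.616 -0.766] q [-0.84  0.73  0.02  1.13  0.58  1.66 -0.59] F [ 0.5 -0.6  0.6] w 0.997
```

View pics/wrist1.png

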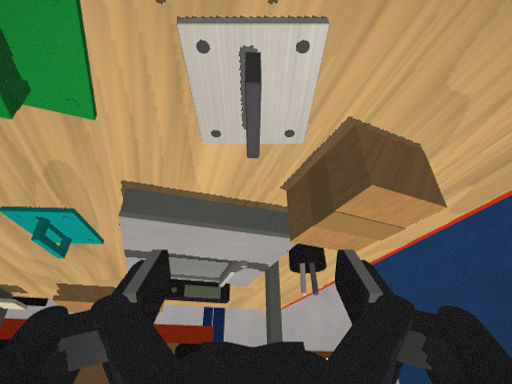

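View pics/scene1.png

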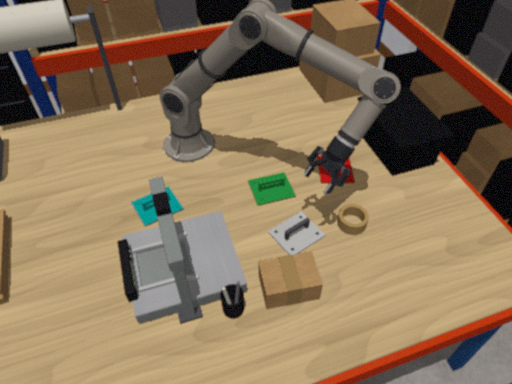

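The wrist view shows the weight's plate corners at about (178,22), (328,18), (302,143) and (202,143). The bar runs from (253,50) to (253,157), and the approach is clear. I'll cross-check its position from this view.

Run:
```python
from h import *
a=np.array([hit("wrist",u,v,.01) for u,v in[(178,24),(328,22),(303,143),(202,143)]]);print(a.round(3).tolist(),a.mean(0).round(4))
l=(a[0]+a[1])/2-(a[2]+a[3])/2;print("yaw",np.arctan2(l[0],-l[1]), [np.linalg.norm(a[i]-a[(i+1)%4]).round(3) for i in range(4)])
b=np.array([hit("wrist",u,v,.054) for u,v in[(253,53),(253,133)]]);print(b.round(3).tolist(),b.mean(0))
p=cv2.imread("pics/wrist1.png");crop(p,160,0,200,170,4,"pics/c3.png");crop(p,100,170,230,140,3,"pics/c4.png")
s,R=st()
tgt=np.array([.577,.2435,.046])
g=s["eef_pos"]-.0187*R[:,1]
print("tool-frame shift cm",((tgt-g)@R*100).round(2))
```

```text
[[0.499, 0.298, 0.01], [0.619, 0.335, 0.01], [0.662, 0.192, 0.01], [0.539, 0.156, 0.01]] [0.5798 0.2454 0.01  ]
yaw -2.8553617162892455 [np.float64(0.126), np.float64(0.149), np.float64(0.129), np.float64(0.147)]
[[0.559, 0.317, 0.054], [0.583, 0.235, 0.054]] [0.57074792 0.27627178 0.054     ]
t 2.08 tcp [0.5644 0.291  0.203 ] grasp [0.561  0.3025 0.2173] x [0.959 0.284 0.003] y [ 0.184 -0.615 -0.767] q [-0.84  0.73  0.02  1.13  0.58  1.66 -0.59] F [ 0.5 -0.2  0.4] w 0.999
tool-frame shift cm [-0.19 17.06  6.31]
```

View pics/c3.png

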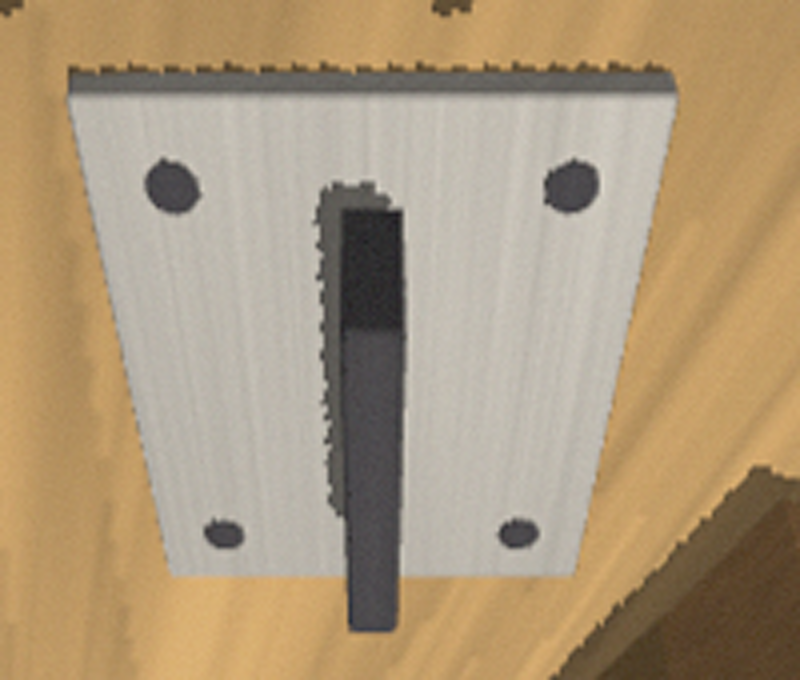

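View pics/c4.png

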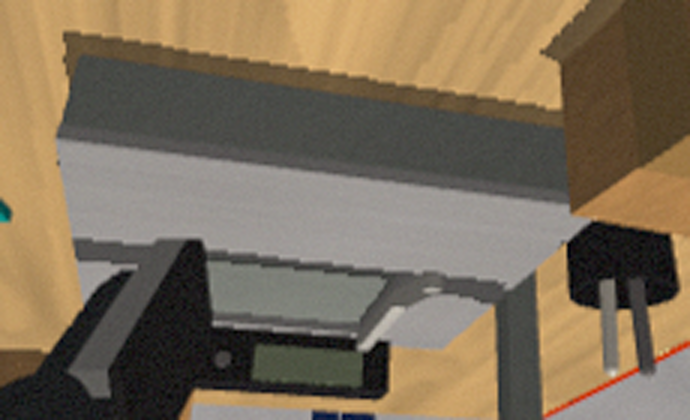

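send_rows:
  series: [0,0,3.2,0,0,0,1,0,0,3.2,0,0,0,1,0,4,0,0,0,0,1,0,4,0,0,0,0,1,0,3,0,0,0,0,1,0,2,0,0,0,0,1,0,0,0,0,0,0,1]

```text
time: 2.95
eef_pos: [0.5738, 0.2562, 0.0611]
eef_rot: [0.897, 0.129, -0.06, -0.418]
wrist_force: [0.1, -0.0, -0.1]
width: 0.992
```

Run:
```python
from h import *
p,d=snapshot("wrist");cv2.imwrite("pics/wrist2.png",p[:,:,::-1])
p,d=snapshot("side");crop(p[:,:,::-1],150,130,200,150,4,"pics/side2.png")
s,R=st()
g=s["eef_pos"]-.0187*R[:,1]
print("tool-frame shift cm",((np.array([.578,.244,.046])-g)@R*100).round(2))
```

```text
t 3.05 tcp [0.5739 0.2599 0.062 ] grasp [0.5704 0.2713 0.0764] x [0.958 0.286 0.002] y [ 0.185 -0.614 -0.767] q [-0.8   0.83  0.02  1.32  0.59  1.4  -0.72] F [-1.2 -0.2 -0.2] w 0.998
tool-frame shift cm [-0.06  4.15 -0.23]
```

View pics/wrist2.png

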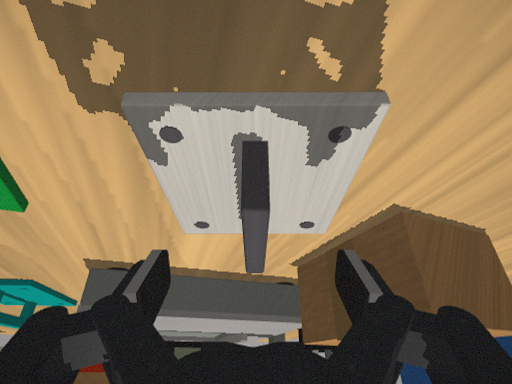

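View pics/side2.png

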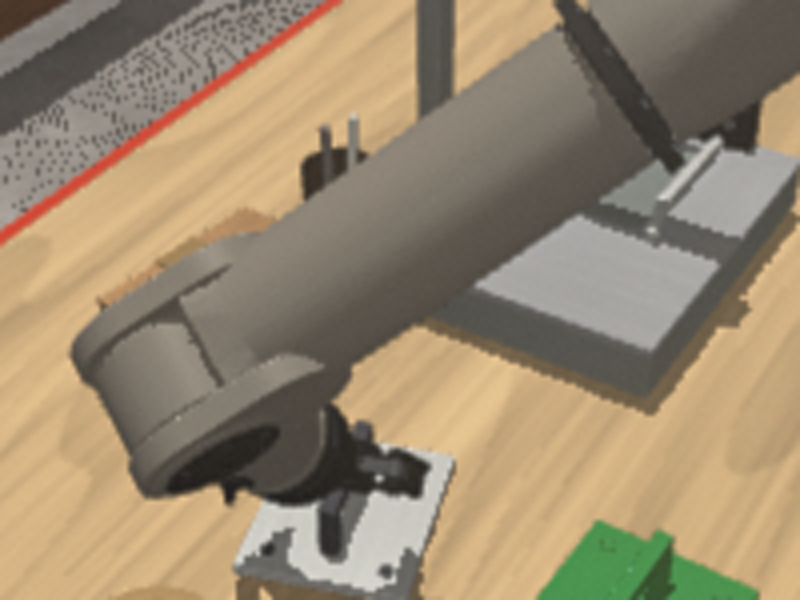

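The jaws straddle the bar, centred at (256,200). I'll advance and close.

send_rows:
  series: [0,2.1,-0.1,0,0,0,1,0,2,-0.1,0,0,0,1,0,0,0,0,0,0,1,0,0,0,0,0,0,-1,0,0,0,0,0,0,-1,0,0,0,0,0,0,-1,0,0,0,0,0,0,-1,0,0,0,0,0,0,-1,0,0,0,0,0,0,-1,0,0,0,0,0,0,-1,0,0,0,0,0,0,-1]

```text
time: 4.42
eef_pos: [0.5814, 0.234, 0.0308]
eef_rot: [0.896, 0.132, -0.061, -0.419]
wrist_force: [0.6, 3.0, 3.2]
width: 0.151
```

Run:
```python
from h import *
p,d=snapshot("wrist");cv2.imwrite("pics/wrist3.png",p[:,:,::-1])
s,R=st()
```

```text
t 4.47 tcp [0.5814 0.234  0.0308] grasp [0.5779 0.2455 0.0452] x [0.958 0.288 0.001] y [ 0.186 -0.615 -0.767] q [-0.77  0.85  0.03  1.37  0.61  1.32 -0.73] F [1.9 2.8 2.4] w 0.157
```

View pics/wrist3.png

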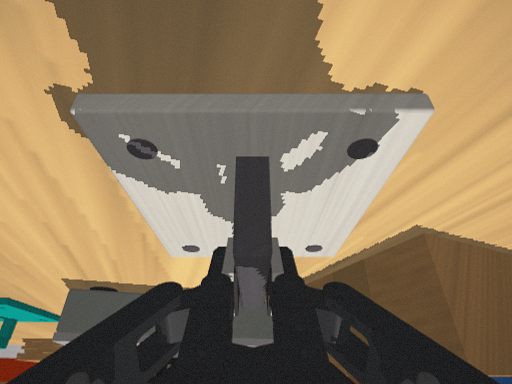

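send_rows:
  series: [0,-1,-0.8,0,0,0,-1,0,-2,-1.7,0,0,0,-1,0,-2.5,-2.1,0,0,0,-1,0,-2.5,-2.1,0,0,0,-1,0,-2,-1.7,0,0,0,-1,0,0,0,0,4.6,3.85,-1,0,0,0,0,4.6,3.85,-1,0,0,0,0,4.6,3.85,-1,0,0,0,0,0,0,-1,0,0,0,0,0,0,-1]

```text
time: 5.72
eef_pos: [0.5804, 0.2332, 0.1611]
eef_rot: [0.906, -0.01, 0.004, -0.423]
wrist_force: [0.1, 0.5, -7.9]
width: 0.156
```

Run:
```python
from h import *
for n in("scene","side","wrist"):
    p,d=snapshot(n);cv2.imwrite(f"pics/{n}4.png",p[:,:,::-1]);np.save(f"pics/{n}4.npy",d)
s,R=st()
```

```text
t 5.88 tcp [0.5802 0.2336 0.1613] grasp [0.5805 0.2456 0.1757] x [ 1.    -0.021 -0.   ] y [-0.014 -0.642 -0.766] q [-0.74  0.83  0.08  1.05  0.47  1.73 -0.73] F [-0.7  0.6 -7.1] w 0.153
```

View pics/scene4.png

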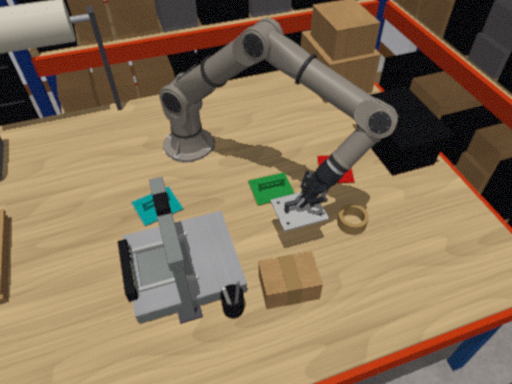

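View pics/wrist4.png

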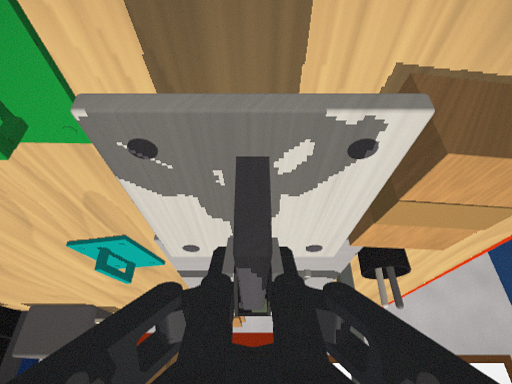

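View pics/side4.png

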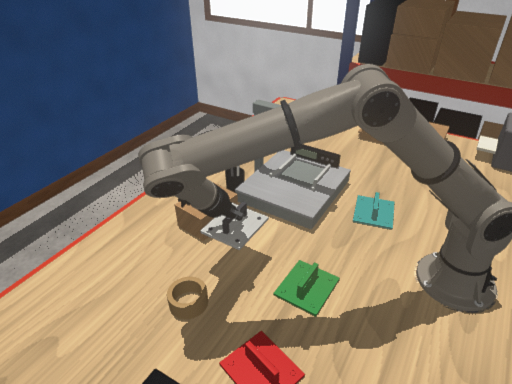

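The weight is held with no slip: the plate edge sits at the same wrist pixels, (73,97) to (433,97). While the view is free, I'll refine the scale pose.

Run:
```python
from h import *
p=cv2.imread("pics/scene4.png");crop(p,115,205,133,115,6,"pics/c5.png")
p=cv2.imread("pics/side4.png");crop(p,230,140,125,85,6,"pics/c6.png")
```

```text
(no output)
```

View pics/c5.png

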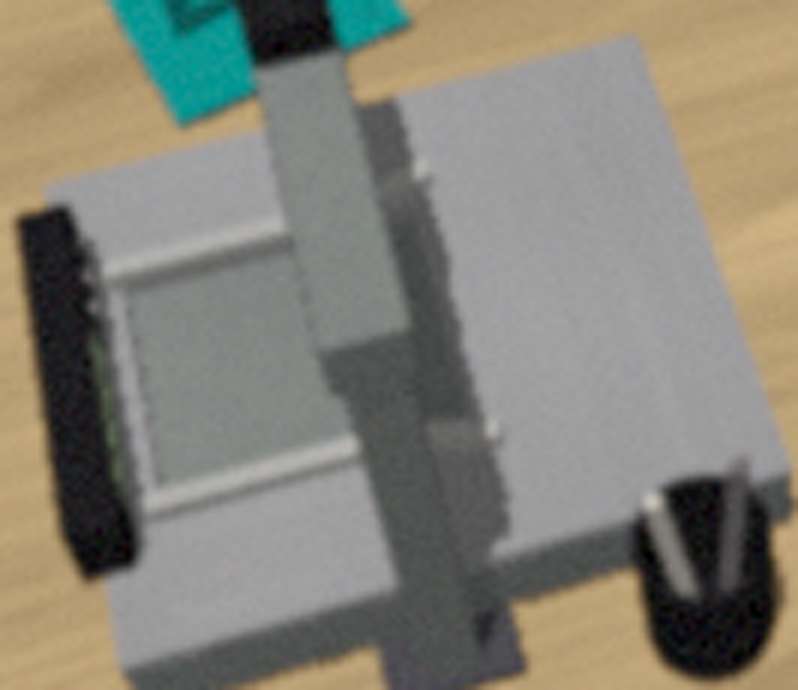

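View pics/c6.png

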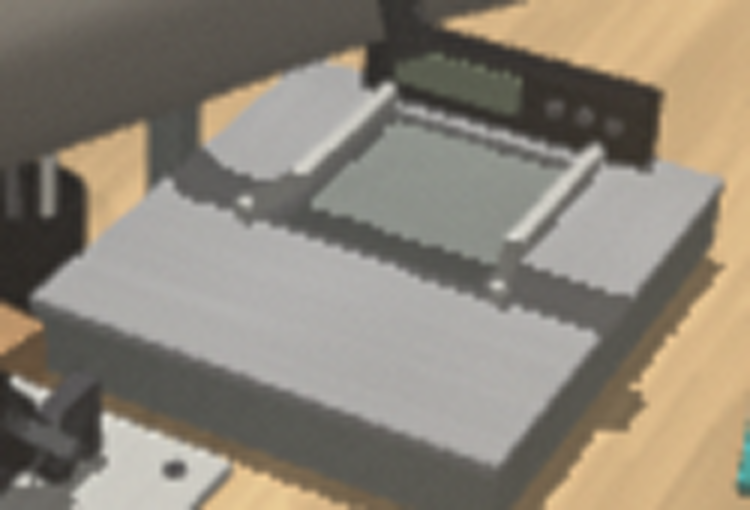

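Run:
```python
from h import *
from scipy.optimize import least_squares
N=None
D={"scene":(115,205,[(638,38,-.225,-.15,.06),(793,472,-.225,.15,.06),(45,187,N,-.15,.06),(127,668,N,.15,.06),(422,165,-.091,-.087,.072),(493,428,-.091,.087,.072),(108,268,.085,-.073,.072),(150,500,.085,.073,.072)]),
"side":(230,140,[(33,297,-.225,.15,.06),(497,467,-.225,-.15,.06),(722,182,N,-.15,.06),(393,88,.085,.073,.072),(600,148,.085,-.073,.072),(243,200,-.091,.087,.072),(497,287,-.091,-.087,.072),(303,165,-.04,.073,.072),(515,238,-.04,-.073,.072)])}
def fit(names):
    O=[(hit(n,D[n][0]+a/6-.42,D[n][1]+b/6-.42,z)[:2],x,y) for n in names for a,b,x,y,z in D[n][2]]
    def f(p):
        c,s=np.cos(p[2]),np.sin(p[2]); ex=np.array([s,-c]);ey=np.array([c,s]); r=[]
        for w,x,y in O:
            d=w-p[:2]
            r+= [0 if x is N else d@ex-x, d@ey-y]
        return np.array(r)
    q=least_squares(f,[.58,-.21,0],loss="soft_l1",f_scale=.003);print(names,q.x.round(4));print((f(q.x).reshape(-1,2)*1000).round(1).tolist())
fit(["scene"]);fit(["side"]);fit(["scene","side"])
```

```text
['scene'] [ 0.5811 -0.2137 -0.0219]
[[0.2, 1.8], [-0.6, 0.7], [0.0, 1.7], [0.0, 1.3], [3.0, -1.5], [3.1, -1.5], [-1.9, -1.2], [-3.6, -1.2]]
['side'] [ 0.5826 -0.2129 -0.0222]
[[-1.3, -2.4], [-0.4, -0.1], [0.0, 0.9], [-5.0, -1.7], [-2.8, -1.5], [2.7, -0.3], [0.4, 2.0], [6.0, 2.2], [1.2, 0.8]]
['scene', 'side'] [ 0.5819 -0.2132 -0.0224]
[[0.8, 0.9], [-0.1, -0.1], [0.0, 1.0], [0.0, 0.6], [3.5, -2.3], [3.5, -2.3], [-1.4, -1.9], [-3.2, -1.9], [-1.8, -1.7], [-0.7, 0.5], [0.0, 1.7], [-5.4, -1.0], [-3.1, -0.7], [2.3, 0.4], [0.0, 2.7], [5.6, 2.9], [0.8, 1.5]]
```

Both cameras agree on the seat: (0.582, -0.213), yaw -0.022. I'll carry the weight to just above the apron.

send_rows:
  series: [0.14,1.3,-1.5,0,0,0,-1,0.14,2.5,-3,0,0,0,-1,0.14,2.5,-3,0,0,0,-1,0.14,2.5,-3,0,0,0,-1,0.14,2.5,-3,0,0,0,-1,0.14,2.5,-3,0,0,0,-1,0.14,2.5,-3,0,0,0,-1,0.14,2.5,-3,0,0,0,-1,0.14,1.5,-1.8,0,0,0,-1,0,0,0,0,0,0,-1,0,0,0,0,0,0,-1]

```text
time: 7.25
eef_pos: [0.5866, -0.0814, 0.1612]
eef_rot: [0.906, -0.009, 0.004, -0.424]
wrist_force: [0.2, 1.3, -8.6]
width: 0.152
```

```bash
cat >> h.py <<'E'
SE=np.array([.582,-.2132,.052]);YA=-.0222
EX=np.array([np.sin(YA),-np.cos(YA),0]);EY=np.array([np.cos(YA),np.sin(YA),0])
def rel(s,R):
    g=s["eef_pos"]-.0187*R[:,1]; w=g+.0015*EX-SE
    print("weight est in seat mm: x %.1f y %.1f z_mid %.1f"%(w@EX*1e3,w@EY*1e3,(w[2]+.027-.0452)*1e3),"yawerr deg",np.degrees(np.arctan2(R[1,0],R[0,0])-YA).round(2))
    for k,v in(("EX",EX),("EY",EY),("UP",np.array([0,0,1.]))): print(k,(v@R).round(3))
E
python3 - <<'E'
from h import *
for n in("scene","side","wrist"):
    p,d=snapshot(n);cv2.imwrite(f"pics/{n}5.png",p[:,:,::-1]);np.save(f"pics/{n}5.npy",d)
s,R=st();rel(s,R)
E
```

```text
t 7.4 tcp [ 0.5868 -0.0812  0.1613] grasp [ 0.5871 -0.0692  0.1756] x [ 1.    -0.019  0.   ] y [-0.012 -0.641 -0.767] q [-0.4   0.56  0.17  1.55  0.6   1.3  -0.51] F [-0.1  0.6 -8.4] w 0.154
weight est in seat mm: x -142.5 y 1.9 z_mid 105.4 yawerr deg 0.18
EX [-0.003  0.642 -0.767]
EY [ 1.     0.002 -0.002]
UP [ 0.    -0.767 -0.642]
```

View pics/scene5.png

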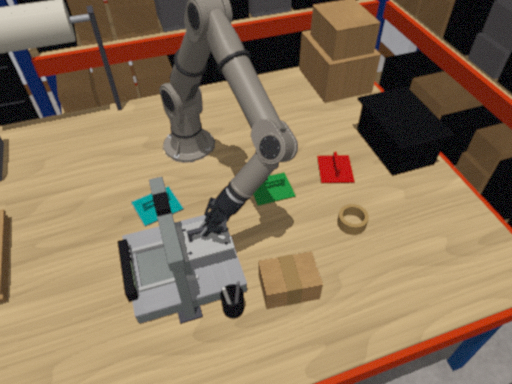

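View pics/side5.png

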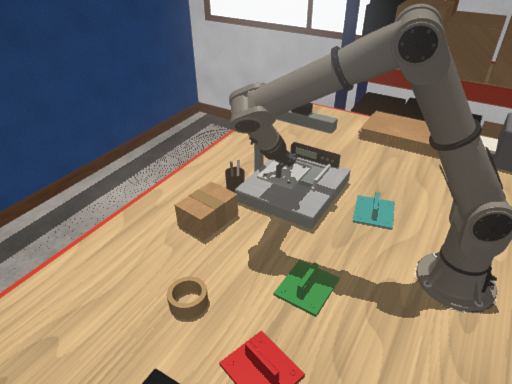

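View pics/wrist5.png

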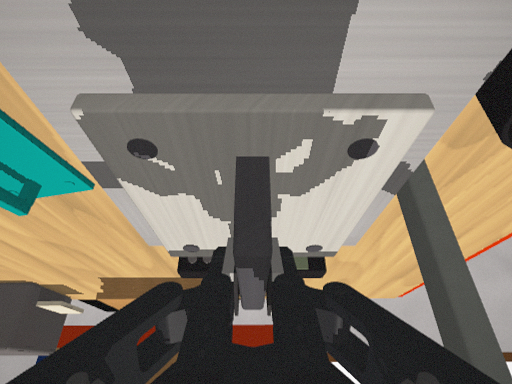

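The weight is above the apron, clear of the rails and beam (plate at scene (210,235)). I'll lower it.

send_rows:
  series: [-0.1,0.77,0.64,0,0,0,-1,-0.1,1.15,0.96,0,0,0,-1,0,1.15,0.96,0,0,0,-1,0,1.15,0.96,0,0,0,-1,0,0.54,0.45,0,0,0,-1,0,0.23,0.19,0,0,0,-1,0,0.08,0.06,0,0,0,-1,0,0,0,0,0,0,-1]

```text
time: 8.4
eef_pos: [0.5849, -0.0839, 0.0963]
eef_rot: [0.906, -0.01, 0.005, -0.423]
wrist_force: [0.1, -0.1, -8.4]
width: 0.156
```

Run:
```python
from h import *
s,R=st();rel(s,R)
p,d=snapshot("side");crop(p[:,:,::-1],220,130,140,100,5,"pics/side6.png")
p,d=snapshot("wrist");cv2.imwrite("pics/wrist6.png",p[:,:,::-1])
```

```text
t 8.4 tcp [ 0.5849 -0.0839  0.0963] grasp [ 0.5851 -0.0719  0.1106] x [ 1.    -0.023  0.002] y [-0.013 -0.643 -0.766] q [-0.4   0.63  0.17  1.61  0.62  1.19 -0.59] F [ 0.1 -0.1 -8.4] w 0.156
weight est in seat mm: x -139.9 y -0.0 z_mid 40.4 yawerr deg -0.02
EX [ 0.     0.643 -0.766]
EY [1.    0.001 0.001]
UP [ 0.002 -0.766 -0.643]
```

View pics/side6.png

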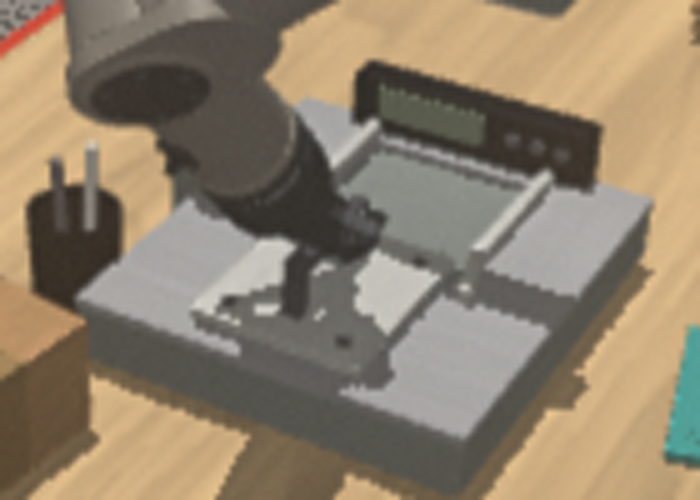

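View pics/wrist6.png

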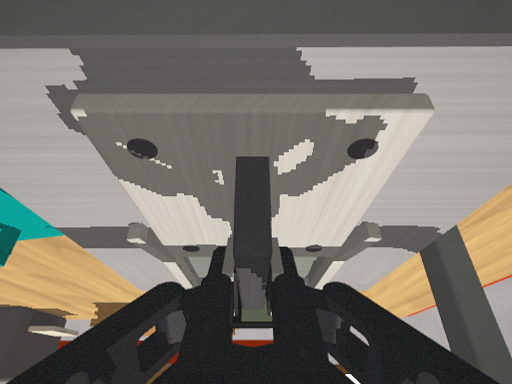

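The rail tips at (137,233) and (372,233) are centred on the plate (253). I'll lower in small steps to contact.

send_rows:
  series: [0,0.15,0.13,0,0,0,-1,0,0.15,0.13,0,0,0,-1,0,0.08,0.06,0,0,0,-1,0,0,0,0,0,0,-1]

```text
time: 9.0
eef_pos: [0.5843, -0.0838, 0.0908]
eef_rot: [0.906, -0.01, 0.005, -0.423]
wrist_force: [-0.3, -0.3, -6.9]
width: 0.152
```

Run:
```python
from h import *
s,R=st();rel(s,R)
```

```text
t 9.0 tcp [ 0.5843 -0.0838  0.0908] grasp [ 0.5846 -0.0718  0.1052] x [ 1.    -0.023  0.   ] y [-0.014 -0.643 -0.766] q [-0.4   0.64  0.17  1.61  0.62  1.19 -0.59] F [-0.3 -0.3 -6.9] w 0.152
weight est in seat mm: x -139.9 y -0.5 z_mid 35.0 yawerr deg -0.02
EX [ 0.     0.643 -0.766]
EY [ 1. -0.  0.]
UP [ 0.    -0.766 -0.643]
```

send_rows:
  series: [0,0.08,0.06,0,0,0,-1,0,0,0,0,0,0,-1,0,0,0,0,0,0,-1]

```text
time: 9.38
eef_pos: [0.5844, -0.0839, 0.0908]
eef_rot: [0.906, -0.01, 0.005, -0.422]
wrist_force: [-4.3, 3.2, 1.9]
width: 0.153
```

Run:
```python
from h import *
s,R=st();rel(s,R)
```

```text
t 9.38 tcp [ 0.5844 -0.0839  0.0908] grasp [ 0.5847 -0.0718  0.1052] x [ 1.    -0.023  0.001] y [-0.014 -0.643 -0.766] q [-0.4   0.64  0.17  1.61  0.62  1.19 -0.59] F [-4.3  3.2  1.9] w 0.153
weight est in seat mm: x -139.9 y -0.5 z_mid 35.0 yawerr deg -0.04
EX [ 0.001  0.643 -0.766]
EY [1.    0.    0.001]
UP [ 0.001 -0.766 -0.643]
```

send_rows:
  series: [0,0.32,-0.38,0,0,0,-1,0,0.64,-0.77,0,0,0,-1,0,0.64,-0.77,0,0,0,-1,0,0.64,-0.77,0,0,0,-1,0,0.64,-0.77,0,0,0,-1,0,0.64,-0.77,0,0,0,-1,0,0.32,-0.38,0,0,0,-1,0,0,0,0,0,0,-1]

```text
time: 10.38
eef_pos: [0.5844, -0.1444, 0.0908]
eef_rot: [0.906, -0.009, 0.006, -0.422]
wrist_force: [2.0, 2.7, 0.4]
width: 0.158
```

Run:
```python
from h import *
s,R=st();rel(s,R)
p,d=snapshot("wrist");cv2.imwrite("pics/wrist7.png",p[:,:,::-1])
p,d=snapshot("side");crop(p[:,:,::-1],220,130,140,100,5,"pics/side7.png")
```

```text
t 10.38 tcp [ 0.5844 -0.1444  0.0908] grasp [ 0.5846 -0.1324  0.1052] x [ 1.    -0.022  0.003] y [-0.012 -0.643 -0.766] q [-0.32  0.62  0.2   1.65  0.65  1.11 -0.54] F [2.  2.7 0.4] w 0.158
weight est in seat mm: x -79.3 y 0.8 z_mid 35.0 yawerr deg 0.02
EX [-0.     0.643 -0.766]
EY [1.    0.003 0.002]
UP [ 0.003 -0.766 -0.643]
```

View pics/wrist7.png

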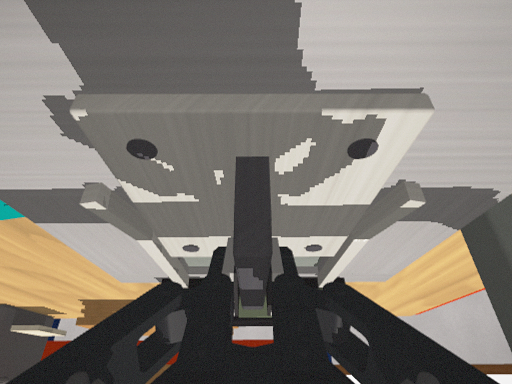

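View pics/side7.png

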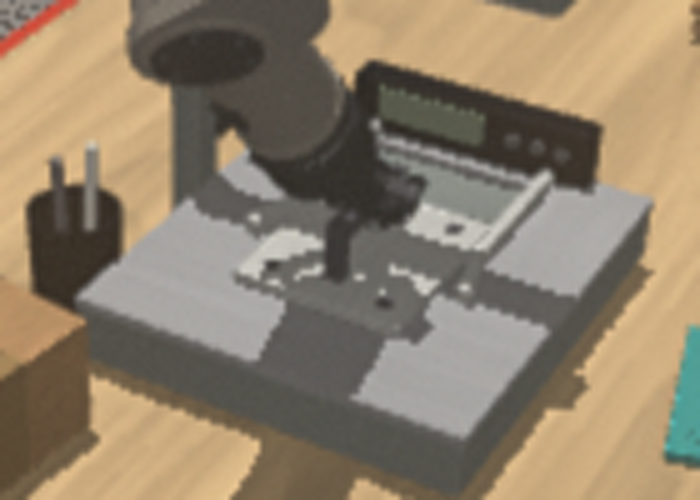

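The rail tips at (97,197) and (411,195) are still centred and the forces are small. I'll continue.

send_rows:
  series: [-0.03,0.32,-0.38,0,0,0,-1,-0.02,0.64,-0.77,0,0,0,-1,0,0.64,-0.77,0,0,0,-1,0,0.64,-0.77,0,0,0,-1,0,0.64,-0.77,0,0,0,-1,0,0.64,-0.77,0,0,0,-1,0,0.64,-0.77,0,0,0,-1,0,0,0,0,0,0,-1]

```text
time: 11.48
eef_pos: [0.5806, -0.2101, 0.09]
eef_rot: [0.906, -0.011, 0.005, -0.422]
wrist_force: [2.1, -0.4, -2.9]
width: 0.157
```

Run:
```python
from h import *
s,R=st();rel(s,R)
p,d=snapshot("wrist");cv2.imwrite("pics/wrist8.png",p[:,:,::-1])
p,d=snapshot("side");crop(p[:,:,::-1],220,130,140,100,5,"pics/side8.png")
```

```text
t 11.47 tcp [ 0.5806 -0.2101  0.09  ] grasp [ 0.5809 -0.1981  0.1043] x [ 1.    -0.024 -0.   ] y [-0.015 -0.643 -0.766] q [-0.23  0.61  0.23  1.68  0.68  1.03 -0.47] F [ 2.1 -0.4 -2.9] w 0.157
weight est in seat mm: x -13.6 y -1.5 z_mid 34.1 yawerr deg -0.09
EX [ 0.002  0.643 -0.766]
EY [ 1.    -0.001  0.001]
UP [-0.    -0.766 -0.643]
```

View pics/wrist8.png

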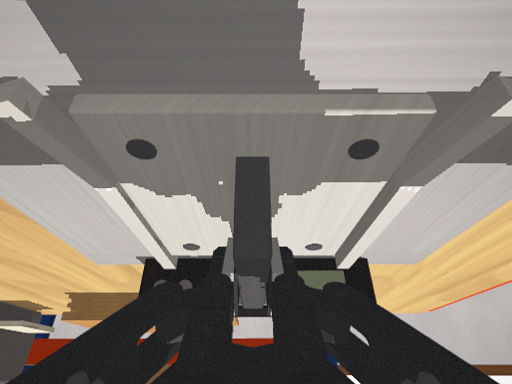

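View pics/side8.png

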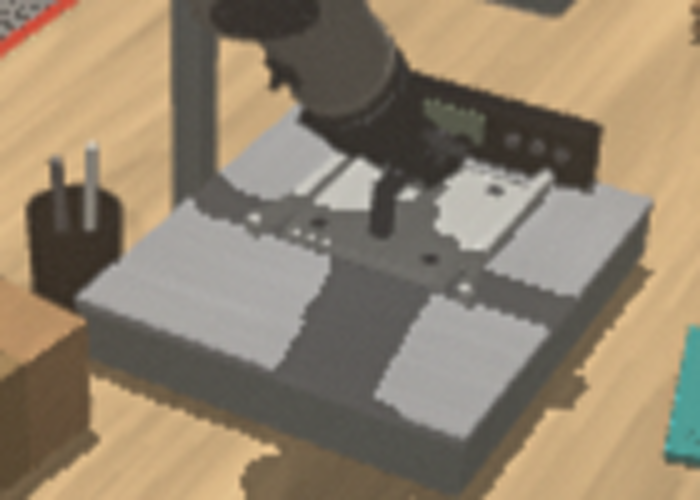

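send_rows:
  series: [0,0.32,-0.38,0,0,0,-1,0,0.32,-0.38,0,0,0,-1,0,0.13,-0.15,0,0,0,-1,0,0,0,0,0,0,-1,0,0,0,0,0,0,-1]

```text
time: 12.2
eef_pos: [0.5802, -0.2215, 0.0896]
eef_rot: [0.906, -0.011, 0.004, -0.422]
wrist_force: [2.2, -1.2, -9.1]
width: 0.155
```

Run:
```python
from h import *
for i in range(3):
    p,d=snapshot("wrist");s,R=st();rel(s,R)
cv2.imwrite("pics/wrist9.png",p[:,:,::-1])
```

```text
t 12.25 tcp [ 0.5802 -0.2214  0.0896] grasp [ 0.5805 -0.2094  0.104 ] x [ 1.    -0.023 -0.001] y [-0.016 -0.643 -0.766] q [-0.21  0.61  0.23  1.68  0.68  1.02 -0.46] F [ 1.7 -0.6 -8.1] w 0.153
weight est in seat mm: x -2.3 y -1.6 z_mid 33.8 yawerr deg -0.05
EX [ 0.001  0.643 -0.766]
EY [ 1.    -0.001  0.   ]
UP [-0.001 -0.766 -0.643]
t 12.3 tcp [ 0.5803 -0.2213  0.0898] grasp [ 0.5805 -0.2093  0.1041] x [ 1.    -0.023 -0.001] y [-0.016 -0.643 -0.766] q [-0.21  0.61  0.23  1.68  0.68  1.02 -0.46] F [ 1.6 -0.3 -8.3] w 0.158
weight est in seat mm: x -2.4 y -1.5 z_mid 33.9 yawerr deg -0.05
EX [ 0.001  0.643 -0.766]
EY [ 1.    -0.001  0.   ]
UP [-0.001 -0.766 -0.643]
t 12.35 tcp [ 0.5802 -0.2212  0.0899] grasp [ 0.5805 -0.2092  0.1042] x [ 1.    -0.023 -0.001] y [-0.016 -0.643 -0.766] q [-0.21  0.61  0.23  1.68  0.68  1.02 -0.46] F [ 0.8 -0.  -8. ] w 0.155
weight est in seat mm: x -2.5 y -1.6 z_mid 34.0 yawerr deg -0.06
EX [ 0.001  0.643 -0.766]
EY [ 1.    -0.001  0.   ]
UP [-0.001 -0.766 -0.643]
```

View pics/wrist9.png

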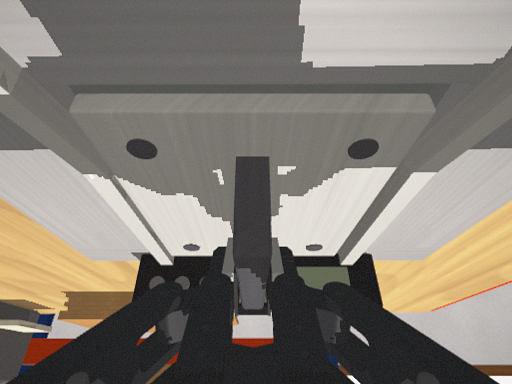

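The wrist now carries the full weight (-8.3 N), so the plate is past the front lip, with a pocket gap visible at row 90. I'll lower it in.

send_rows:
  series: [0,0.06,-0.08,0,0,0,-1,0,0.15,0.13,0,0,0,-1,0,0.15,0.13,0,0,0,-1,0,0.08,0.06,0,0,0,-1,0,0,0,0,0,0,-1]

```text
time: 12.98
eef_pos: [0.5804, -0.2219, 0.0851]
eef_rot: [0.906, -0.01, 0.005, -0.423]
wrist_force: [0.2, 0.5, -8.0]
width: 0.15
```

Run:
```python
from h import *
s,R=st();rel(s,R)
```

```text
t 12.97 tcp [ 0.5804 -0.2219  0.0851] grasp [ 0.5807 -0.2099  0.0994] x [ 1.    -0.023 -0.   ] y [-0.015 -0.643 -0.766] q [-0.21  0.61  0.23  1.69  0.68  1.01 -0.46] F [ 0.2  0.5 -8. ] w 0.15
weight est in seat mm: x -1.8 y -1.4 z_mid 29.2 yawerr deg -0.05
EX [ 0.001  0.643 -0.766]
EY [ 1.    -0.001  0.   ]
UP [-0.    -0.766 -0.643]
```

It's going in freely. Lowering the last 2 to 3 mm.

send_rows:
  series: [0,0.08,0.06,0,0,0,-1,0,0.08,0.06,0,0,0,-1,0,0,0,0,0,0,-1,0,0,0,0,0,0,-1]

```text
time: 13.48
eef_pos: [0.5807, -0.222, 0.0834]
eef_rot: [0.906, -0.01, 0.005, -0.423]
wrist_force: [-1.0, 0.2, -7.3]
width: 0.155
```

Run:
```python
from h import *
s,R=st();rel(s,R)
p,d=snapshot("wrist");cv2.imwrite("pics/wrist10.png",p[:,:,::-1])
```

```text
t 13.47 tcp [ 0.5807 -0.222   0.0834] grasp [ 0.581  -0.21    0.0978] x [ 1.    -0.023  0.   ] y [-0.014 -0.643 -0.766] q [-0.21  0.62  0.23  1.69  0.69  1.01 -0.47] F [-1.   0.2 -7.3] w 0.155
weight est in seat mm: x -1.7 y -1.1 z_mid 27.6 yawerr deg -0.04
EX [ 0.001  0.643 -0.766]
EY [ 1.    -0.     0.001]
UP [ 0.    -0.766 -0.643]
```

View pics/wrist10.png

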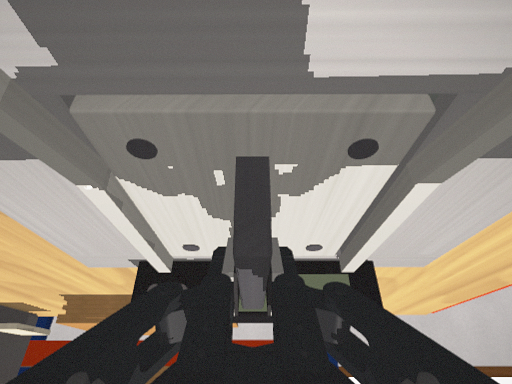

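send_rows:
  series: [0,0.08,0.06,0,0,0,-1,0,0,0,0,0,0,-1,0,0,0,0,0,0,0.8,0,0,0,0,0,0,0.8,0,0,0,0,0,0,0.8,0,0,0,0,0,0,0.8,0,0,0,0,0,0,0.8,0,0,0,0,0,0,0.8]

```text
time: 14.52
eef_pos: [0.5808, -0.222, 0.0823]
eef_rot: [0.906, -0.01, 0.005, -0.423]
wrist_force: [0.1, 0.5, -0.1]
width: 0.896
```

Run:
```python
from h import *
s,R=st();rel(s,R)
p,d=snapshot("wrist");cv2.imwrite("pics/wrist11.png",p[:,:,::-1])
```

```text
t 14.53 tcp [ 0.5808 -0.222   0.0823] grasp [ 0.5811 -0.21    0.0966] x [ 1.    -0.022  0.   ] y [-0.014 -0.643 -0.766] q [-0.21  0.62  0.23  1.69  0.69  1.01 -0.47] F [ 0.1  0.5 -0.1] w 0.896
weight est in seat mm: x -1.7 y -1.0 z_mid 26.4 yawerr deg -0.01
EX [ 0.     0.643 -0.766]
EY [1. 0. 0.]
UP [ 0.    -0.766 -0.643]
```

View pics/wrist11.png

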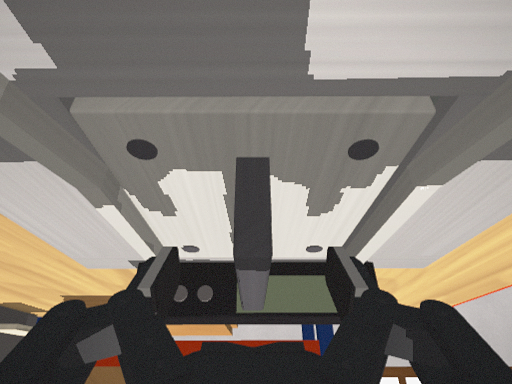

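It's released and the plate sits below deck level. I'll retract along the lean.

send_rows:
  series: [0,-1.5,0,0,0,0,0.8,0,-3,0,0,0,0,0.8,0,-4,0,0,0,0,0.8,0,-4,0,0,0,0,0.8,0,-3,3,0,0,0,0.8,0,-2,3,0,0,0,0.8,0,0,0,0,0,0,0.8,0,0,0,0,0,0,0.8]

```text
time: 15.58
eef_pos: [0.5844, -0.064, 0.1785]
eef_rot: [0.906, -0.01, 0.005, -0.422]
wrist_force: [-0.2, -0.4, -0.9]
width: 0.897
```

Run:
```python
from h import *
s,R=st()
for n in("scene","side","wrist"):
    p,d=snapshot(n);cv2.imwrite(f"pics/{n}12.png",p[:,:,::-1]);np.save(f"pics/{n}12.npy",d)
p=cv2.imread("pics/side12.png");crop(p,230,130,130,90,6,"pics/c12.png")
X=cloud("side",np.load("pics/side12.npy"));P=X.reshape(-1,3)-SE;L=np.stack([P@EX,P@EY,P[:,2]],1)
def med(x0,x1,y0,y1):
    m=(L[:,0]>x0)&(L[:,0]<x1)&(L[:,1]>y0)&(L[:,1]<y1)&(L[:,2]<.03)&(L[:,2]>-.01);return m.sum(),np.median(L[m,2]).round(4)
print("front apron",med(-.21,-.1,-.1,.1),"plate front",med(-.065,-.02,-.055,.055),"plate back",med(.02,.065,-.055,.055),"y-",med(-.065,.065,-.055,-.02),"y+",med(-.065,.065,.02,.055))
for u,v in[]:pass
```

```text
t 15.57 tcp [ 0.5844 -0.064   0.1785] grasp [ 0.5846 -0.052   0.1928] x [ 1.    -0.023  0.001] y [-0.014 -0.643 -0.765] q [-0.42  0.55  0.16  1.52  0.6   1.35 -0.51] F [-0.2 -0.4 -0.9] w 0.897
front apron (np.int64(1059), np.float64(0.0077)) plate front (np.int64(198), np.float64(0.0099)) plate back (np.int64(124), np.float64(0.0101)) y- (np.int64(182), np.float64(0.0096)) y+ (np.int64(99), np.float64(0.0097))
```

View pics/c12.png

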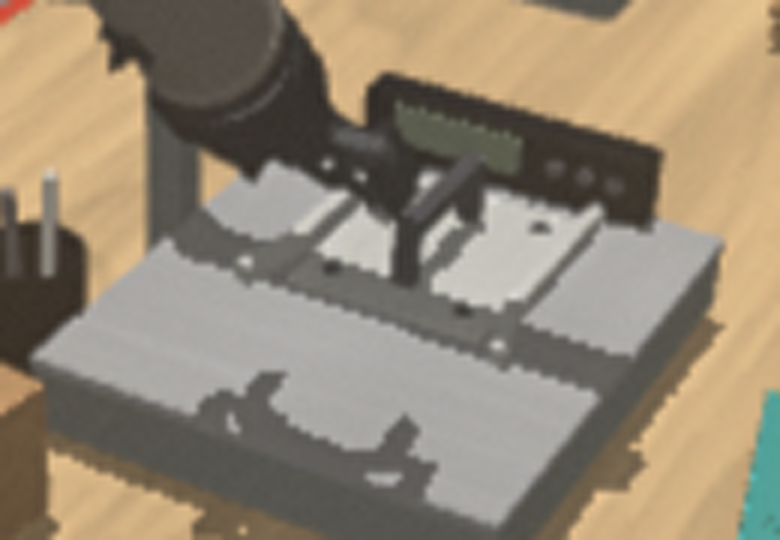

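View pics/wrist12.png

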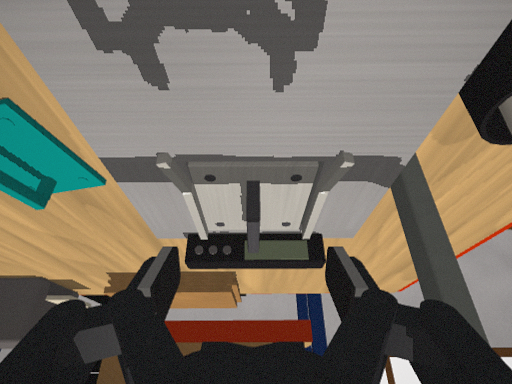

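View pics/scene12.png

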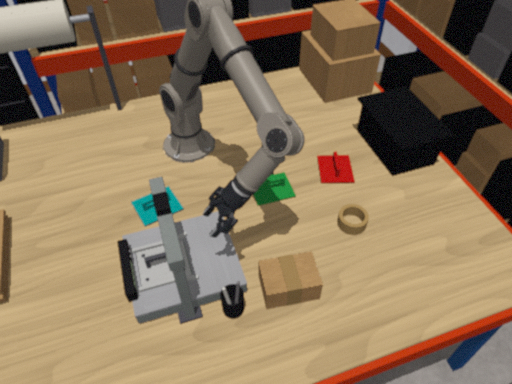

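The plate top is about 2 mm above the deck, uniform front/back and left/right. That is the 10 mm plate in the 8 mm pocket, so it is home and level. The bystanders are at their original pixels, and the gripper is clear.

```bash
python3 -c "
from rig import *
print(finish_job())"
```

```text
the job is handed in; nothing more can be done
None
```

The check weight is seated in the scale's pocket and released, and the job is handed in at about 15.7 s of the 51 s allowed. `finish_job()` reported no verdict.

I gripped the bare-aluminium weight by its handle with the gripper leaning back 40°. I set it down on the apron about 140 mm in front of the seat, slid it between the rails and under the scanner arm, and lowered it the last 8 mm into the pocket.

**Last checks:**
- **Height and level:** the plate top read about 2 mm above the deck at front, back and both sides, as expected for a 10 mm plate in an 8 mm pocket. The readings agreed within about 0.5 mm.
- **Position:** the weight's estimated centre was about 1.7 mm short of the pocket's centre in x and 1 mm off in y. Its yaw error was below 0.1°. These come from the arm's pose just after it let go, so they carry the 2 mm calibration error.
- **Forces:** the readings during the job stayed below about 10 N, and the reading after release was close to zero.
- **Bystanders:** the carton, tape roll and pen cup sit at the same pixels as at the start.

No check failed. The scale's pose measured from the two cameras differed by less than 2 mm.

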